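# Tip the spacing tray into the catch bin and level it

### The job

Empty the tipping tray: move the blue catch bin onto the yellow corner marks under the tray's mouth, then tip the tray with its red handle to the red 45 degree mark (never past 55) and keep it there about a second, until all three metal slugs have slid into the bin. Bring the tray back level, then move the filled bin onto the green patch, orange fin on the side away from the tray stand as at the start. Keep the bin upright, do not touch the slugs with the gripper, leave the tin, brush and wood block alone, and let go of everything at the end.

Things in the scene. Friction and masses are not known exactly. Their poses are not given: they have to be found in the camera images.
- stand: fixed green and dark-steel stand of the tipping tray. Origin on the bench below the hinge; z up. The hinge runs along its x axis, 170 mm above the bench. Two uprights (34 mm in y) at x = +-58 to +-70 mm, 178 mm tall; steel foot 150 x 150 x 14 mm spanning y = -25 to +125 mm. The tray's open mouth points to the stand's -y. On the +x upright a white disc carries a black tick (level) and a red tick (45 degrees), read by a dark pointer that turns with the tray.
- pivot (a point): centre of the tray's hinge line, 170 mm above the stand's origin; axes as the stand's (does not turn with the tray).
- catch (a point): point on the bench in the middle of the yellow corner marks under the tray's mouth (120 mm to the stand's -y from its origin): the bin's centre goes here, its axes along the stand's.
- tray (a joint): tilt of the steel tray, rad: 0 = level (as at the start), positive = mouth (-y end) down and handle swinging to the stand's -y; 0.785 = 45 degrees. Stops at -0.25 and 1.2. A friction hinge: it stays where it is left; it takes about 0.6 N m to turn (5 to 9 N at the handle). Tray inside 90 mm wide, floor top on the hinge line, floor from y = -100 mm (open mouth) to +130 mm, side and rear walls 28 mm high.
- handle (a point): middle of the free part of the tray's red handle, a 16 mm thick round bar 75 mm long that lies along the stand's x axis (from x = -83 to -158 mm), 110 mm straight above the hinge line when the tray is level. A 12 mm wide stem (x = -81 to -93 mm) joins it to the hinge; the bar is free of it from x = -93 to -158 mm. This point is at x = -130 mm, on the bar's axis, and turns with the tray (its axes too).
- mouth (a point): middle of the edge of the tray's floor at the open mouth; moves with the tray. With the tray at 45 degrees it is about 99 mm above the bench and 71 mm to -y of the hinge.
- bin: loose blue open catch bin, outside 150 (x) x 160 (y) x 60 mm high, walls and floor 6 mm, about 0.5 kg. Origin at the centre of its underside. On the middle of its -y wall (at y = -80 mm) stands an orange fin, 60 mm long in x, 14 mm thick in y (-73 to -87 mm), its top 105 mm above the bench (45 mm above the rim): pinch it across y from above to slide the bin.
- park: green painted patch with corner marks on the bench, 150 x 160 mm, no height. Origin at its centre. The bin ends here, its axes along the patch's.
- slug_a: loose metal spacing slug 50 (x) x 18 (y) x 16 mm, 80 g. Origin at the centre of its underside. Starts in the tray.
- slug_b: second slug, same as slug_a.
- slug_c: third slug, same as slug_a.
- ink_tin: bystander: round tin 72 mm across, 65 mm tall, red band. Origin at the centre of its underside.
- brush: bystander: hand brush lying on the bench along its x axis. Origin on the bench below its middle.
- type_block: bystander: wooden printing block 60 x 45 x 23 mm with a raised disc. Origin at the centre of its underside.
Mind the look-alikes: they are no part of the job. Leave any pink look-alike of the slug_c alone.

How it is judged (in metres and radians):
On the way, in this order (a step that is already met when the one before it is completed fails the run):
1. the bin stands on the yellow marks under the mouth (centre within 20 mm, turned less than 0.2 rad), the tray level with the slugs still in it (horizontal distance between bin and catch below 0.02 m and angle between the y axis of bin and the y axis of catch, either way round below 0.2 rad and height (world z) of bin below 0.006 m and angle between bin's own z axis and vertical below 0.08 rad and value of joint tray between -0.07 and 0.07 rad and height (world z) of each of slug_a, slug_b, slug_c above 0.15 m), for 0.2 s.
2. the tray is tipped to 45 degrees (0.685 to 0.885 rad) and kept there half a second with all three slugs in the bin (value of joint tray between 0.685 and 0.885 rad and x of slug_a in the frame of bin between -0.075 and 0.075 m and y of slug_a in the frame of bin between -0.082 and 0.082 m and z of slug_a in the frame of bin between -0.002 and 0.06 m and x of slug_b in the frame of bin between -0.075 and 0.075 m and y of slug_b in the frame of bin between -0.082 and 0.082 m and z of slug_b in the frame of bin between -0.002 and 0.06 m and x of slug_c in the frame of bin between -0.075 and 0.075 m and y of slug_c in the frame of bin between -0.082 and 0.082 m and z of slug_c in the frame of bin between -0.002 and 0.06 m), for 0.5 s.
3. the tray is level again (within 0.07 rad), the slugs in the bin (value of joint tray between -0.07 and 0.07 rad and x of slug_a in the frame of bin between -0.075 and 0.075 m and y of slug_a in the frame of bin between -0.082 and 0.082 m and z of slug_a in the frame of bin between -0.002 and 0.06 m and x of slug_b in the frame of bin between -0.075 and 0.075 m and y of slug_b in the frame of bin between -0.082 and 0.082 m and z of slug_b in the frame of bin between -0.002 and 0.06 m and x of slug_c in the frame of bin between -0.075 and 0.075 m and y of slug_c in the frame of bin between -0.082 and 0.082 m and z of slug_c in the frame of bin between -0.002 and 0.06 m), for 0.2 s.
At the end, for the whole second after the job is handed in: the bin stands upright on the bench on the green patch (centre within 20 mm, turned less than 0.2 rad, fin side away from the stand) with all three slugs lying in it, the tray is level within 0.07 rad, and all is at rest (all of step 3 and horizontal distance between bin and park below 0.02 m and angle between the y axis of bin and the y axis of park, either way round below 0.2 rad and height (world z) of bin below 0.006 m and angle between bin's own z axis and vertical below 0.08 rad and y of pivot in the frame of bin above 0 m and linear speed of bin below 0.02 m/s and linear speed of each of slug_a, slug_b, slug_c below 0.03 m/s); the robot touches nothing.
It fails at once if the tray is tipped past 55 degrees (0.96 rad) (value of joint tray above 0.96 rad).
It fails at once if the bin is tilted more than 20 degrees (angle between bin's own z axis and vertical above 0.35 rad).
It fails at once if the fingers touch a slug (contact force between the fingers and slug_a above 0.3 N or contact force between the fingers and slug_b above 0.3 N or contact force between the fingers and slug_c above 0.3 N).
It fails at once if the tin, brush or wood block is moved more than 30 mm (distance of any of ink_tin, brush, type_block from where it was at the start of the episode above 0.03 m).
It also fails if it takes over 67 s, if anything falls off the work surface, if the arm or the gripper's body presses on something with over 40 N, if the wrist force passes 120 N, or if a joint passes its speed limit or range.

### The arm

A 6-joint arm with a two-finger parallel gripper is mounted at the origin on the work surface. World frame = base frame: x ahead of the robot, y to its left, z up, the work surface at z = 0. Lengths are in mm, angles in rad, forces in N, time in s.
With the tool pointing down it reaches from about 300 to 775 mm from the base axis. Payload 14.6 kg.
Tool frame: the origin (TCP) lies midway between the tips of the shut fingers; the grasp point (between the pads) lies 19 mm behind it (manip.hold_point_z is the distance from the TCP to the grasp point, in mm); z points along the fingers, y is the direction in which the jaws open and shut (so a half turn about z gives the same grasp; the last joint's range is limited). The gripper opens to 94 mm and grips with 3 to 60 N. Pads are 16 mm wide; open, the fingers measure 119 mm over their backs; the gripper's body (75 mm by 177 mm) begins 78 mm behind the grasp point.
Start: joints at [-1.363, 0.3, 1.521, -0, 1.321, -0.067], TCP at [149.238, -529.355, 205.446] pointing down, gripper open.
Joint ranges: [-3.03, 3.03], [-0.79, 2.21], [0.23, 2.52], [-1.04, 4.18], [0, 3.07], [-2.55, 2.55]. Speed limits (rad/s): [2.22, 2.22, 2.57, 3.14, 3.14, 3.14].

### API

Orientations are given as [roll, pitch, yaw] about the fixed x, y, z axes, in that order (R = Rz(yaw) Ry(pitch) Rx(roll)).
In Python, from cell import manip gives the robot as it stands.
- The arm moves only by the shell command python3 -m crank 'ROWS' [OPENING] [FORCE]. ROWS is JSON, a list of rows, each an object with "offset": the shift along the world's x, y, z in m, a list of three; "spin": the turn about the world's z in degrees. In form: [{"offset": [dx, dy, dz], "spin": spin}, ...]. A call has exactly 8 rows; each row is the pose to reach, as a shift and turn from the pose measured when the call began; what a row does not reach only later rows make up. A row lasts 1/12 s, in which the tool goes at most 41.7 mm and 7.16 degrees, less where a joint would pass 70% of its speed; a pose out of reach is approached as far as the arm can. A call with a gripper value outside its range is refused whole. OPENING is the opening, from 0 (shut) to 1 (fully open), set as the call begins (- or left out, the last holds). The fingers move at their own pace and stop on an object; FORCE is the grip in N (left out, the last holds). Time passes only in rows, so rows that repeat a pose let the fingers close, or fill a call up. It gives the time, the measured TCP pose, the force and the opening at its end, in the units of the state.
- manip.read_state(): the state, without advancing time (a new reading comes with each control period).
- manip.camera(name): name is "scene" or "top"; returns a dict with "pixels" (400x640x3 uint8, red, green, blue), "fx", "fy", "cx", "cy" (pixels), "k1" (the pictures are not rectified: a ray, as slopes to the right and down, at radius r is drawn at 1 + k1 r^2 times it, then the intrinsics apply), "extrinsics" (4x4, takes a point from world to camera coordinates). Camera axes: x right, y down, z forward; pixel columns grow to the right and rows downward; lengths in mm; the calibration is good to about 2 mm. A picture is of the moment at which its call begins. There is no depth.
- manip.sign_off(): hands the job in, once; it reports no verdict.
Trained networks look in a picture, given as the dict that the camera call returned (one of the last four; its "shot" number tells which), for a name from the list of things; names that differ only in an ending like _2 or _b are one class to them, and where a whole thing is asked for, a point or a joint stands for the part that bears it (a point fixed in the world has none). Each returns a list of dicts, best first, with "conf" (0 to 1); they miss things now and then, are a little off and sometimes report something else, mostly with a low value. They report only what shows in the picture. A call takes as long as a camera call. They do not tell look-alikes from the thing itself.
- manip.search_frame(picture, name): "location" ([x, y, z] in mm, in world coordinates, good to about 4 mm: the middle of the surface that is visible of it).
- manip.masks_of(picture, name): "mask" (400x640 bool, what is visible of it).
The state is a dict: "clock": time; "joints": joint angles; "qd": joint speeds; "effort": joint torques, N m; "eef_pos": TCP position; "eef_rot": TCP orientation; "wrist_force": force on the tool from outside, world axes, zero at the start; "moment": the same for the moment, N m; "finger_gap": finger opening in mm.
Only numpy, scipy, OpenCV 4.12 (cv2) and the standard library are available. Lean on these libraries where they do the work, as an engineer would, in place of code of your own. Each camera call takes 0.05 s, during which the arm holds its last target. There are 200 camera calls.

## Working session

There is one attempt and no reset: what is moved stays moved. The work goes in short steps, Python scripts to look and compute and a shell command to move; the robot and the scene stay as the last step left them, time stands still between calls to the robot, and variables do not carry over. Pictures are saved under pics/ and viewed, about 8 in all and at most 12, crops included, and the job is handed in when it is done.

```bash
mkdir -p pics; ls; cat > h.py <<'E'
import numpy as np, cv2
from cell import manip
def ray(p,uv):
    x=np.array([(uv[0]-p['cx'])/p['fx'],(uv[1]-p['cy'])/p['fy']]);d=x.copy()
    for _ in range(20): d=x/(1+p['k1']*(d@d))
    E=np.array(p['extrinsics']);R,t=E[:3,:3],E[:3,3]
    return -R.T@t, R.T@np.array([d[0],d[1],1])
def onz(p,uv,z):
    c,v=ray(p,uv); return c+v*(z-c[2])/v[2]
def proj(p,X):
    E=np.array(p['extrinsics']);q=E[:3,:3]@np.array(X,float)+E[:3,3];s=q[:2]/q[2];s=s*(1+p['k1']*(s@s))
    return np.array([p['fx']*s[0]+p['cx'],p['fy']*s[1]+p['cy']])
def save(p,n,box=None,k=1):
    im=cv2.cvtColor(np.array(p['pixels']),cv2.COLOR_RGB2BGR)
    if box: im=im[box[1]:box[3],box[0]:box[2]]
    cv2.imwrite('pics/'+n,cv2.resize(im,None,fx=k,fy=k,interpolation=cv2.INTER_CUBIC))
E
python3 - <<'E'
from h import *
for n in ['scene','top']:
    p=manip.camera(n); save(p,n+'0.png')
    print(n,ray(p,(320,200)))
    for t in ['stand','tray','handle','bin','park','slug_a','ink_tin','brush','type_block']:
        print(t,[(np.round(d['location']).tolist(),round(d['conf'],2),proj(p,d['location']).round().tolist()) for d in manip.search_frame(p,t)])
print(manip.read_state(), manip.hold_point_z)
E
```

```text
pics
scene (array([1059.0551757 , -373.5697426 ,  718.33293135]), array([-0.57501803,  0.50440533, -0.64432584]))
stand [([601.0, 218.0, 167.0], 0.88, [387.0, 175.0])]
tray [([568.0, 215.0, 176.0], 0.89, [375.0, 165.0])]
handle [([566.0, 219.0, 182.0], 0.73, [376.0, 162.0])]
bin [([429.0, -193.0, 26.0], 0.84, [184.0, 273.0]), ([600.0, 216.0, 165.0], 0.4, [386.0, 176.0])]
park [([605.0, -184.0, -3.0], 0.65, [238.0, 334.0])]
slug_a [([593.0, 265.0, 181.0], 0.61, [399.0, 160.0]), ([585.0, 233.0, 182.0], 0.56, [387.0, 163.0]), ([609.0, 310.0, 185.0], 0.5, [419.0, 153.0])]
ink_tin [([817.0, 17.0, 66.0], 0.83, [398.0, 323.0]), ([429.0, -192.0, 26.0], 0.55, [185.0, 272.0])]
brush [([751.0, -121.0, 16.0], 0.86, [314.0, 361.0])]
type_block [([376.0, 47.0, 18.0], 0.89, [265.0, 211.0])]
top (array([ 452.01015638,   42.79706128, 1048.262425  ]), array([ 0.12983834,  0.01873146, -0.99154963]))
stand [([583.0, 221.0, 171.0], 0.89, [236.0, 192.0])]
tray [([586.0, 221.0, 170.0], 0.78, [236.0, 190.0])]
handle [([588.0, 225.0, 169.0], 0.57, [234.0, 189.0])]
bin [([429.0, -201.0, 6.0], 0.65, [438.0, 27
[... 498 characters left out ...]
, 299.0])]
{'clock': 1.0, 'joints': array([-1.36257990e+00,  2.99917181e-01,  1.52101574e+00,  1.77325139e-05,
        1.32071774e+00, -6.65981911e-02]), 'qd': array([-1.24971013e-03,  1.51521195e-03,  2.14628619e-04, -2.23784540e-05,
        1.33952484e-03, -1.86858486e-03]), 'effort': array([ 7.40811593e-04, -5.31669366e+01, -3.52915442e+01,  7.08505162e-02,
        2.13541905e-02,  4.63797278e-06]), 'eef_pos': array([ 149.25091848, -529.34005576,  205.42948773]), 'eef_rot': array([-3.14153592e+00, -2.10030390e-05,  2.74810224e-01]), 'wrist_force': array([ 0.72518827,  0.44587943, -0.48759912]), 'moment': array([-0.01096078,  0.01413566, -0.04154912]), 'finger_gap': 93.84367817753731} 18.8
```

View pics/top0.png

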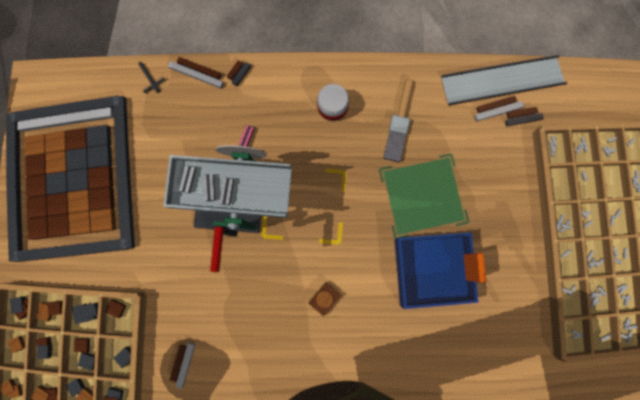

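View pics/scene0.png

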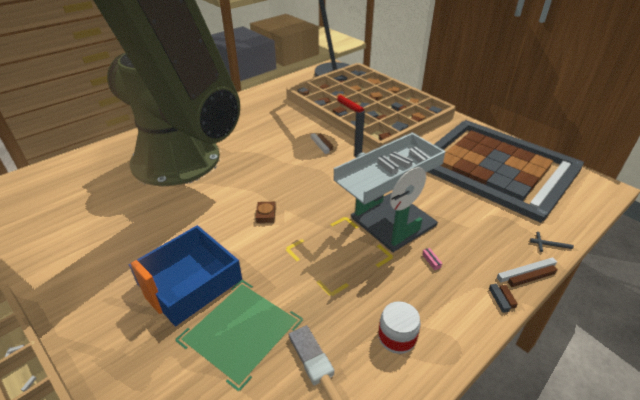

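The top view (640x400) has world +x up and +y to the left. It shows:
- **Bin:** blue at (438,270), with the orange fin at (475,267) facing world -y.
- **Green patch:** (425,195).
- **Yellow corner marks:** about (268,232), (330,235) and (337,178).
- **Tray:** (228,188), holding three slugs at (188,180), (212,187) and (230,190).
- **Red handle:** (217,250).

Look-alikes:
- **Pink stick** at top (248,135) / scene (431,258): not a slug to use.
- **Loose steel channel** at (505,80): not the tray.
- **Flat pieces** at (500,108) and (183,362): not the handle or brush.

My choices are the blue bin with the fin and the red bar on the stand. Next I'll fit the poses by colour and check them in a crop.

```bash
cat > fit.py <<'E'
from h import *
from scipy.optimize import minimize
def hsv(p): return cv2.cvtColor(np.array(p['pixels']),cv2.COLOR_RGB2HSV)
RNG=dict(blue=((105,130,30),(125,255,255)),orange=((4,190,120),(12,255,255)),green=((45,70,50),(85,255,255)),yellow=((23,150,110),(32,255,255)),red=((172,150,60),(180,255,255)))
def cm(p,c,z=None):
    m=cv2.inRange(hsv(p),*map(np.array,RNG[c]))
    if c=='red': m|=cv2.inRange(hsv(p),np.array((0,200,80)),np.array((3,255,255)))
    return m
def big(m):
    m=cv2.morphologyEx(m,cv2.MORPH_CLOSE,np.ones((3,3)))
    n,l,s,_=cv2.connectedComponentsWithStats(m); return (l==1+np.argmax(s[1:,4])).astype(np.uint8)
def pose(v,P):
    c,s=np.cos(v[2]),np.sin(v[2]); P=np.asarray(P,float)
    return np.c_[v[0]+c*P[:,0]-s*P[:,1], v[1]+s*P[:,0]+c*P[:,1],P[:,2]]
def box(a,b): return [[x,y,z] for x in (a[0],b[0]) for y in (a[1],b[1]) for z in (a[2],b[2])]
def render(p,v,boxes):
    k=4;im=np.zeros((400*k,640*k),np.uint8)
    for B in boxes:
        q=np.array([proj(p,X) for X in pose(v,B)])
        cv2.fillConvexPoly(im,cv2.convexHull(np.round((q+.5)*k).astype(np.int32)),255)
    return cv2.resize(im,(640,400),interpolation=cv2.INTER_AREA)/255.
BIN=[box((-75,-80,0),(75,80,60)),box((-30,-87,0),(30,-73,105))]
PARK=[box((-75,-80,0),(75,80,0))]
def fit(pm,v0,boxes):
    f=lambda v:sum(np.abs(render(p,v,boxes)-m).sum()/m.sum() for p,m in pm)
    S=np.array([v0]+[np.add(v0,d) for d in ((25,0,0),(0,25,0),(0,0,.15))])
    r=minimize(f,v0,method='Nelder-Mead',options=dict(initial_simplex=S,xatol=.02,fatol=1e-4,maxiter=150)); return r.x,r.fun
def rect(p,m,z=0):
    ys,xs=np.nonzero(m); P=np.array([onz(p,(x,y),z)[:2] for x,y in zip(xs,ys)],np.float32); return P
def binmask(p): return big(cm(p,'blue')|cm(p,'orange'))
E
python3 - <<'E'
from fit import *
T=manip.camera('top');S=manip.camera('scene')
for nm,g in (('both',(T,S)),('top',(T,)),('scene',(S,))):
    print('bin',nm,fit([(p,binmask(p)) for p in g],(429,-195,0.05),BIN))
    print('park',nm,fit([(p,big(cm(p,'green')&(255 if p is S else 255))) for p in g],(600,-180,0.1),PARK))
for p in (T,S):
    P=rect(p,cm(p,'yellow')); P=P[(np.abs(P-np.array([590,95])).max(1)<140)]
    r=cv2.minAreaRect(P); print('yellow',len(P),r, cv2.boxPoints(r).round().tolist())
    m=big(cm(p,'red')); ys,xs=np.nonzero(m); print('red',m.sum(),xs.min(),xs.max(),ys.min(),ys.max())
    P=rect(p,m,285); print(cv2.minAreaRect(P),cv2.boxPoints(cv2.minAreaRect(P)).round().tolist())
a=cv2.resize(cv2.cvtColor(T['pixels'],cv2.COLOR_RGB2BGR)[120:320,150:490],None,fx=2.2,fy=2.2)
cv2.imwrite('pics/crop1.png',a)
E
```

```text
bin both (array([ 4.32095116e+02, -1.88183547e+02,  6.81683817e-02]), np.float64(0.4727086751666174))
park both (array([ 5.99920072e+02, -1.74433143e+02,  2.12408327e-01]), np.float64(0.13091195155017274))
bin top (array([ 4.31899678e+02, -1.86901519e+02,  6.63313835e-02]), np.float64(0.32509149737442317))
park top (array([ 6.00668854e+02, -1.73496782e+02,  2.17358055e-01]), np.float64(0.05622481080757414))
bin scene (array([ 4.32044363e+02, -1.85439737e+02,  1.33947956e-02]), np.float64(0.14130319023449872))
park scene (array([ 6.00010331e+02, -1.74322256e+02,  2.05925130e-01]), np.float64(0.07326738313143204))
yellow 174 ((576.979736328125, 100.18209075927734), (177.8520965576172, 159.29916381835938), 85.48517608642578) [[491.0, 18.0], [649.0, 5.0], [663.0, 183.0], [505.0, 195.0]]
red 306 211 221 227 270
((471.5848693847656, 227.76527404785156), (11.932464599609375, 71.42598724365234), 85.52214050292969) [[436.0, 225.0], [507.0, 219.0], [508.0, 231.0], [436.0, 237.0]]
yellow 398 ((582.266357421875, 98.99136352539062), (180.2774200439453, 170.47097778320312), 85.23088073730469) [[490.0, 16.0], [660.0, 2.0], [675.0, 182.0], [505.0, 196.0]]
red 240 379 415 329 349
((911.8168334960938, -133.62896728515625), (40.76063537597656, 19.333866119384766), 29.500171661376953) [[889.0, -135.0], [899.0, -152.0], [934.0, -132.0], [925.0, -115.0]]
```

View pics/crop1.png

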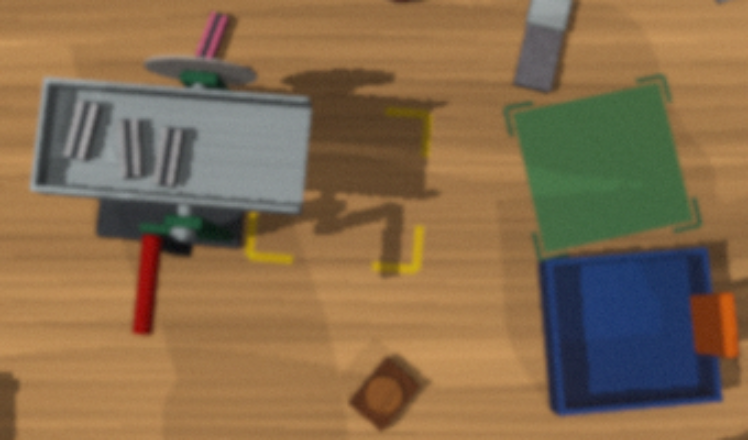

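The crop confirms the bin with its fin (top face near crop (729,325)), the red bar at (147,285), the three steel slugs in the tray, and the pink look-alike at (213,35), which I'll leave alone. The yellow marks and the red bar agree on the stand: yaw about -0.08, catch about (581,98). I'll check the fin next.

```bash
python3 - <<'E'
from fit import *
T=manip.camera('top');S=manip.camera('scene')
print(onz(T,(481.4,267.7),105))
for p in (T,S):
    h=hsv(p); m=cv2.inRange(h,np.array((100,90,15)),np.array((130,255,255)))|cv2.inRange(h,np.array((2,170,70)),np.array((14,255,255)))
    q=proj(p,(432,-190,40)).astype(int); w=np.zeros_like(m); w[max(0,q[1]-60):q[1]+60,q[0]-70:q[0]+70]=255
    m=big(m&w); f=fit([(p,m)],(432,-190,0.06),BIN); print(f)
    o=cv2.inRange(h,np.array((2,170,70)),np.array((14,255,255)))&w; ys,xs=np.nonzero(big(o)); print(xs.min(),xs.max(),ys.min(),ys.max())
    im=cv2.cvtColor(p['pixels'],cv2.COLOR_RGB2BGR); im[m>0]=(0,0,255) ; r=render(p,f[0],BIN); im[(r>.5)&(m==0)]=(255,255,0)
    cv2.imwrite('pics/b%d.png'%(p is S),im[q[1]-70:q[1]+70,q[0]-80:q[0]+80])
cv2.imwrite('pics/b.png',cv2.resize(np.hstack([cv2.imread('pics/b0.png'),cv2.imread('pics/b1.png')]),None,fx=2.4,fy=2.4))
E
```

```text
[ 436.03246824 -268.49565845  105.        ]
(array([ 4.32667066e+02, -1.90472618e+02,  5.57337091e-02]), np.float64(0.04922319417526583))
465 485 252 282
(array([ 4.32644439e+02, -1.88386753e+02,  4.48883681e-02]), np.float64(0.056820524283177486))
132 161 261 313
```

View pics/b.png

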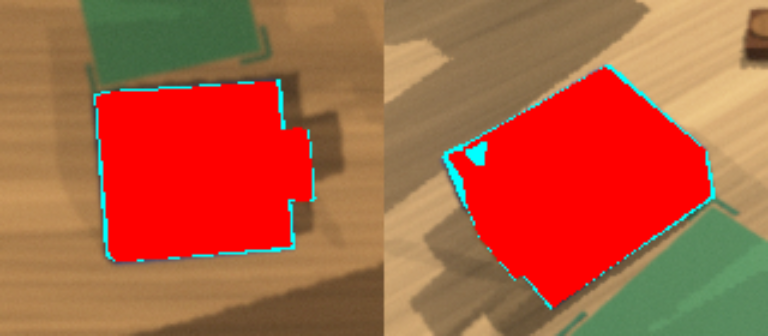

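The fit is good in both views: bin at about (432.6,-189.5), yaw 0.05, so the fin centre is at about (436.6,-269.4). That matches the fin-top pixel, which gives (436,-268.5). I'm moving now.

```bash
python3 -m crank '[{"offset":[0.029,0.026,0],"spin":-2},{"offset":[0.058,0.052,0],"spin":-4},{"offset":[0.087,0.078,0],"spin":-6},{"offset":[0.116,0.104,0],"spin":-8},{"offset":[0.145,0.130,0],"spin":-10},{"offset":[0.174,0.156,0],"spin":-12},{"offset":[0.203,0.182,0],"spin":-12.9},{"offset":[0.232,0.208,0],"spin":-12.9}]' 1 40
```

```text
clock: 1.87
eef_pos: [382.4, -319.8, 205.7]
eef_rot: [3.141, -0.0, 0.048]
wrist_force: [-0.0, -0.6, 0.2]
finger_gap: 94.2
```

```bash
python3 -m crank '[{"offset":[0.020,0.019,0],"spin":0},{"offset":[0.040,0.038,0],"spin":0},{"offset":[0.054,0.0505,-0.012],"spin":0},{"offset":[0.054,0.0505,-0.040],"spin":0},{"offset":[0.054,0.0505,-0.070],"spin":0},{"offset":[0.054,0.0505,-0.100],"spin":0},{"offset":[0.054,0.0505,-0.125],"spin":0},{"offset":[0.054,0.0505,-0.134],"spin":0}]'
python3 -m crank '[{"offset":[0,0,0],"spin":0},{"offset":[0,0,0],"spin":0},{"offset":[0,0,0],"spin":0},{"offset":[0,0,0],"spin":0},{"offset":[0,0,0],"spin":0},{"offset":[0,0,0],"spin":0},{"offset":[0,0,0],"spin":0},{"offset":[0,0,0],"spin":0}]' 0 40
```

```text
clock: 2.53
eef_pos: [435.1, -268.3, 68.5]
eef_rot: [-3.139, 0.003, 0.049]
wrist_force: [0.3, 0.3, -0.4]
finger_gap: 93.6
clock: 3.2
eef_pos: [435.2, -268.4, 68.7]
eef_rot: [-3.139, 0.003, 0.049]
wrist_force: [0.0, -0.4, 0.4]
finger_gap: 44.2
```

```bash
python3 -m crank '[{"offset":[0,0,0],"spin":0},{"offset":[0,0,0],"spin":0},{"offset":[0,0,0],"spin":0},{"offset":[0,0,0],"spin":0},{"offset":[0,0,0],"spin":0},{"offset":[0,0,0],"spin":0},{"offset":[0,0,0],"spin":0},{"offset":[0,0,0],"spin":0}]' 0 40
```

```text
clock: 3.87
eef_pos: [435.2, -268.5, 68.7]
eef_rot: [-3.14, 0.003, 0.048]
wrist_force: [-0.3, -1.2, -1.0]
finger_gap: 13.5
```

```bash
python3 -m crank '[{"offset":[0.005,0.005,0],"spin":0},{"offset":[0.017,0.017,0],"spin":0},{"offset":[0.034,0.034,0],"spin":-1},{"offset":[0.052,0.052,0],"spin":-2},{"offset":[0.072,0.072,0],"spin":-3},{"offset":[0.091,0.091,0],"spin":-4},{"offset":[0.107,0.109,0],"spin":-5},{"offset":[0.117,0.123,0],"spin":-5.5}]'
```

```text
clock: 4.53
eef_pos: [553.4, -144.0, 68.7]
eef_rot: [-3.14, 0.003, -0.047]
wrist_force: [-3.5, -4.8, 4.3]
finger_gap: 14.2
```

```bash
python3 -m crank '[{"offset":[0.005,0.015,0],"spin":-0.5},{"offset":[0.010,0.035,0],"spin":-1},{"offset":[0.014,0.060,0],"spin":-1.5},{"offset":[0.017,0.085,0],"spin":-2},{"offset":[0.019,0.110,0],"spin":-2},{"offset":[0.019,0.130,0],"spin":-2},{"offset":[0.019,0.145,0],"spin":-2},{"offset":[0.019,0.152,0],"spin":-2}]'
python3 - <<'E'
from fit import *
T=manip.camera('top');S=manip.camera('scene')
save(S,'s2.png'); print(manip.read_state()['eef_pos'])
E
```

```text
clock: 5.2
eef_pos: [572.4, 9.7, 68.7]
eef_rot: [-3.14, 0.003, -0.081]
wrist_force: [-0.4, -4.0, 0.6]
finger_gap: 14.0
[572.40931046   9.34317693  68.73756613]
```

View pics/s2.png

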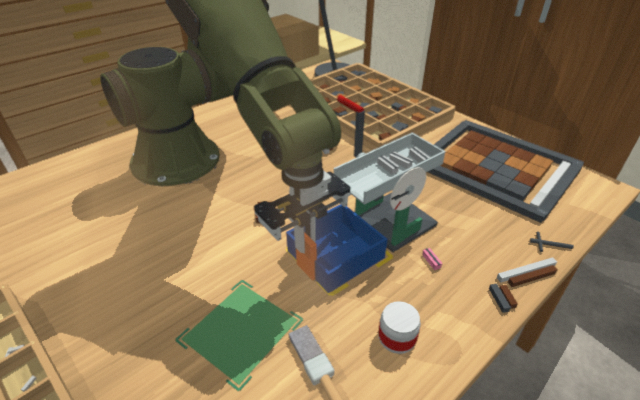

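The scene view shows the bin under the mouth with its fin gripped at (308,250). The gripper body at (340,187) is close to the tray mouth but not touching it, and the slugs are still in the tray at (400,158). I'll nudge 3 mm further, release and lift.

```bash
python3 -m crank '[{"offset":[0,0.001,0],"spin":0},{"offset":[0,0.002,0],"spin":0},{"offset":[0,0.003,0],"spin":0},{"offset":[0,0.0035,0],"spin":0},{"offset":[0,0.0035,0],"spin":0},{"offset":[0,0.0035,0],"spin":0},{"offset":[0,0.0035,0],"spin":0},{"offset":[0,0.0035,0],"spin":0}]'
python3 -m crank '[{"offset":[0,0,0],"spin":0},{"offset":[0,0,0],"spin":0},{"offset":[0,0,0],"spin":0},{"offset":[0,0,0],"spin":0},{"offset":[0,0,0],"spin":0},{"offset":[0,0,0.01],"spin":0},{"offset":[0,0,0.03],"spin":0},{"offset":[0,-0.01,0.06],"spin":0}]' 0.6
python3 -m crank '[{"offset":[-0.01,-0.02,0.03],"spin":0},{"offset":[-0.03,-0.03,0.07],"spin":0},{"offset":[-0.05,-0.03,0.11],"spin":0},{"offset":[-0.08,-0.03,0.15],"spin":0},{"offset":[-0.11,-0.03,0.185],"spin":0},{"offset":[-0.14,-0.03,0.20],"spin":0},{"offset":[-0.17,-0.02,0.20],"spin":0},{"offset":[-0.19,0,0.20],"spin":0}]'
python3 - <<'E'
from fit import *
T=manip.camera('top');S=manip.camera('scene')
for p in (S,T):
    h=hsv(p); m=cv2.inRange(h,np.array((100,90,15)),np.array((130,255,255)))|cv2.inRange(h,np.array((2,170,70)),np.array((14,255,255)))
    q=proj(p,(580,80,40)).astype(int); w=np.zeros_like(m); w[max(0,q[1]-60):q[1]+70,q[0]-75:q[0]+75]=255
    m=big(m&w);
    print(fit([(p,m)],(580,90,-0.08),BIN))
save(S,'s3.png',(220,80,480,300),2.4); save(T,'t3.png',(140,110,440,320),2)
E
```

```text
clock: 5.97
eef_pos: [572.4, 12.7, 68.7]
eef_rot: [-3.139, 0.003, -0.081]
wrist_force: [0.4, -4.0, 0.7]
finger_gap: 13.7
clock: 6.63
eef_pos: [571.3, 3.8, 128.1]
eef_rot: [-3.139, 0.007, -0.08]
wrist_force: [0.1, 0.4, -0.4]
finger_gap: 56.5
clock: 7.3
eef_pos: [378.9, 3.2, 330.9]
eef_rot: [-3.139, 0.002, -0.082]
wrist_force: [0.2, 1.5, 0.2]
finger_gap: 56.2
(array([ 5.83586966e+02,  1.30649620e+02, -9.59447491e-02]), np.float64(0.7417074766414502))
(array([ 5.81320283e+02,  9.12764052e+01, -7.78853775e-02]), np.float64(0.31057225994180404))
```

View pics/s3.png

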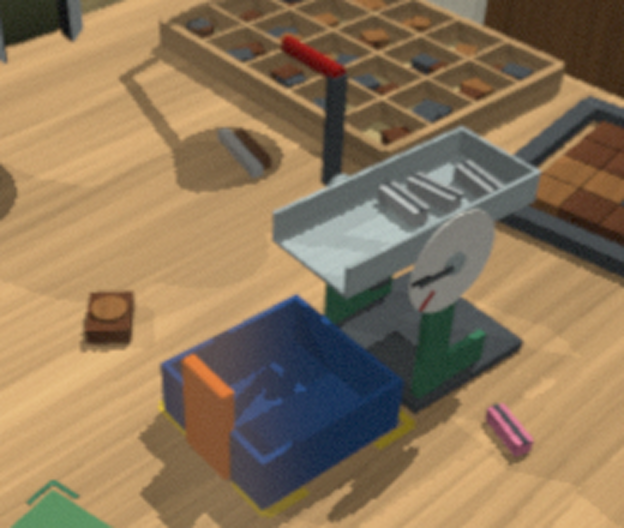

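The bin stands on the yellow marks with its fin at the front left (crop (208,420)). The tray is level with the pointer on the black tick and the three slugs inside, and the red bar is at crop (312,55). The top fit puts the bin at (581.3,91.3), about 7 mm from the catch point, as planned. Next is the handle at (461,228), z 280.

```bash
python3 -m crank '[{"offset":[0.01,0.020,0],"spin":0},{"offset":[0.022,0.055,0],"spin":0},{"offset":[0.034,0.090,0],"spin":0},{"offset":[0.046,0.125,0],"spin":0},{"offset":[0.058,0.160,0],"spin":0},{"offset":[0.070,0.195,0],"spin":0},{"offset":[0.080,0.220,0],"spin":0},{"offset":[0.082,0.225,0],"spin":0}]'
```

```text
clock: 8.07
eef_pos: [462.1, 233.1, 329.3]
eef_rot: [-3.139, 0.004, -0.076]
wrist_force: [0.3, 0.2, -0.8]
finger_gap: 56.0
```

```bash
python3 -m crank '[{"offset":[-0.001,-0.005,0],"spin":0},{"offset":[-0.001,-0.005,-0.010],"spin":0},{"offset":[-0.001,-0.005,-0.025],"spin":0},{"offset":[-0.001,-0.005,-0.040],"spin":0},{"offset":[-0.001,-0.005,-0.055],"spin":0},{"offset":[-0.001,-0.005,-0.065],"spin":0},{"offset":[-0.001,-0.005,-0.068],"spin":0},{"offset":[-0.001,-0.005,-0.068],"spin":0}]'
python3 -m crank '[{"offset":[0,0,0],"spin":0},{"offset":[0,0,0],"spin":0},{"offset":[0,0,0],"spin":0},{"offset":[0,0,0],"spin":0},{"offset":[0,0,0],"spin":0},{"offset":[0,0,0],"spin":0},{"offset":[0,0,0],"spin":0},{"offset":[0,0,0],"spin":0}]' 0 20
```

```text
clock: 8.73
eef_pos: [460.9, 227.3, 260.9]
eef_rot: [-3.139, 0.005, -0.077]
wrist_force: [0.3, -0.4, -0.1]
finger_gap: 56.4
clock: 9.4
eef_pos: [461.0, 227.7, 261.1]
eef_rot: [-3.138, 0.005, -0.077]
wrist_force: [1.0, 4.7, 0.6]
finger_gap: 15.8
```

```bash
python3 -m crank '[{"offset":[-0.0004,-0.0055,-0.0001],"spin":0},{"offset":[-0.0009,-0.011,-0.0006],"spin":0},{"offset":[-0.0013,-0.0164,-0.0012],"spin":0},{"offset":[-0.0018,-0.0218,-0.0022],"spin":0},{"offset":[-0.0022,-0.0271,-0.0034],"spin":0},{"offset":[-0.0026,-0.0324,-0.0049],"spin":0},{"offset":[-0.003,-0.0376,-0.0067],"spin":0},{"offset":[-0.0035,-0.0427,-0.0087],"spin":0}]'
```

```text
clock: 10.07
eef_pos: [457.6, 185.8, 253.2]
eef_rot: [-3.136, 0.003, -0.076]
wrist_force: [-0.4, 7.9, 4.0]
finger_gap: 15.5
```

```bash
python3 -m crank '[{"offset":[-0.0005,-0.0058,-0.003],"spin":0},{"offset":[-0.0009,-0.0106,-0.0056],"spin":0},{"offset":[-0.0013,-0.0154,-0.0083],"spin":0},{"offset":[-0.0016,-0.020,-0.0113],"spin":0},{"offset":[-0.002,-0.0245,-0.0145],"spin":0},{"offset":[-0.0023,-0.0288,-0.018],"spin":0},{"offset":[-0.0027,-0.0329,-0.0216],"spin":0},{"offset":[-0.0029,-0.036,-0.0247],"spin":0}]'
python3 -m crank '[{"offset":[0,0,0],"spin":0},{"offset":[0,0,0],"spin":0},{"offset":[0,0,0],"spin":0},{"offset":[0,0,0],"spin":0},{"offset":[0,0,0],"spin":0},{"offset":[0,0,0],"spin":0},{"offset":[0,0,0],"spin":0},{"offset":[0,0,0],"spin":0}]'
python3 - <<'E'
from fit import *
S=manip.camera('scene')
save(S,'s4.png',(220,80,480,300),2.4)
for s in manip.search_frame(S,'slug_a'): print(np.round(s['location']),s['conf'])
E
```

```text
clock: 10.73
eef_pos: [454.8, 150.3, 228.9]
eef_rot: [-3.134, 0.003, -0.076]
wrist_force: [-1.5, 6.8, 4.9]
finger_gap: 15.5
clock: 11.4
eef_pos: [454.7, 150.3, 228.9]
eef_rot: [-3.134, 0.003, -0.076]
wrist_force: [0.0, -2.8, -4.1]
finger_gap: 15.5
[583.  93.  21.] 0.68
[589.  54.  22.] 0.66
[740. 230.  17.] 0.53
[606. 221. 162.] 0.41
```

View pics/s4.png

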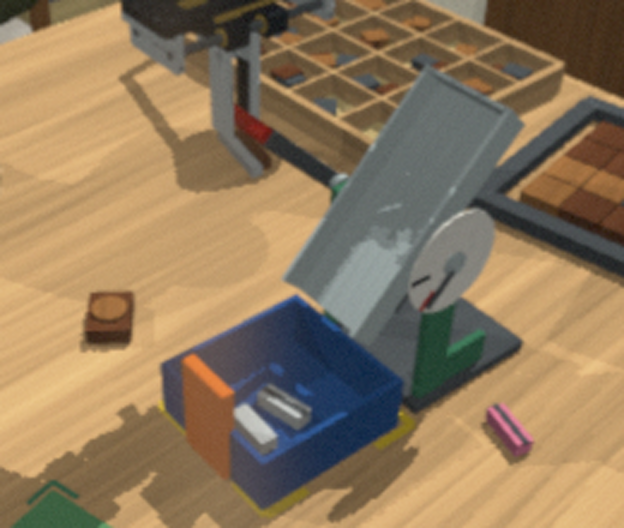

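The pointer is at the red tick, the tray looks empty and slugs lie in the bin at crop (255,428) and (285,405). I can't yet separate the third one, so I'll enlarge that area.

```bash
python3 - <<'E'
from fit import *
T=manip.camera('top');S=manip.camera('scene')
for p in (S,T):
    print([(np.round(s['location']).tolist(),round(s['conf'],2)) for s in manip.search_frame(p,'slug_a')])
def crop(p,X,r):
    u,v=proj(p,X).astype(int); im=cv2.cvtColor(np.array(p['pixels']),cv2.COLOR_RGB2BGR)[v-r:v+r,u-r:u+r]
    return cv2.resize(im,(390,390),interpolation=cv2.INTER_CUBIC)
cv2.imwrite('pics/z5.png',np.hstack([crop(S,(583,80,20),38),crop(T,(583,120,20),60)]))
E
```

```text
[([582.0, 91.0, 21.0], 0.62), ([738.0, 228.0, 15.0], 0.59), ([590.0, 52.0, 21.0], 0.52), ([580.0, 217.0, 193.0], 0.19)]
[([586.0, 95.0, 24.0], 0.73), ([736.0, 235.0, 17.0], 0.68), ([580.0, 57.0, 26.0], 0.63), ([598.0, -175.0, 4.0], 0.59), ([595.0, 236.0, 196.0], 0.57), ([554.0, 37.0, 26.0], 0.56)]
```

View pics/z5.png

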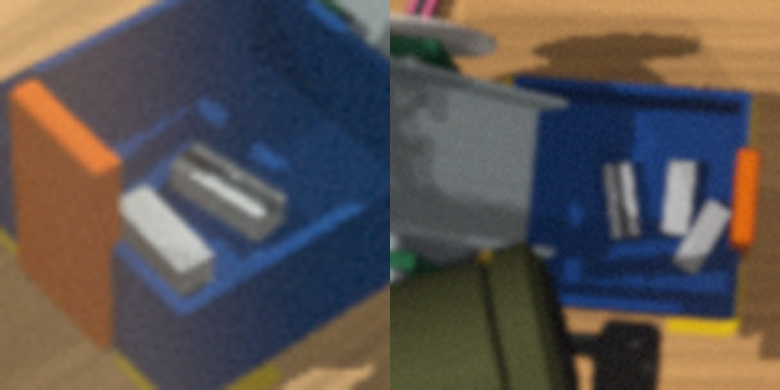

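The top crop shows three separate slugs in the bin, at crop (620,200), (680,197) and (702,237), and the tray is empty. I'll hold once more, then bring the tray back level.

```bash
python3 -m crank '[{"offset":[0,0,0],"spin":0},{"offset":[0,0,0],"spin":0},{"offset":[0,0,0],"spin":0},{"offset":[0,0,0],"spin":0},{"offset":[0,0,0],"spin":0},{"offset":[0,0,0],"spin":0},{"offset":[0,0,0],"spin":0},{"offset":[0,0,0],"spin":0}]'
python3 -m crank '[{"offset":[0.0002,0.0026,0.0027],"spin":0},{"offset":[0.0006,0.0067,0.0063],"spin":0},{"offset":[0.0009,0.011,0.0098],"spin":0},{"offset":[0.0013,0.0155,0.013],"spin":0},{"offset":[0.0016,0.0201,0.016],"spin":0},{"offset":[0.002,0.0249,0.0187],"spin":0},{"offset":[0.0024,0.0297,0.0213],"spin":0},{"offset":[0.0028,0.0347,0.0235],"spin":0}]'
```

```text
clock: 12.37
eef_pos: [454.7, 150.3, 228.9]
eef_rot: [-3.134, 0.003, -0.076]
wrist_force: [-0.3, -2.9, -4.1]
finger_gap: 15.4
clock: 13.03
eef_pos: [457.9, 184.0, 254.5]
eef_rot: [-3.136, 0.0, -0.077]
wrist_force: [-3.3, -14.1, 12.0]
finger_gap: 15.1
```

```bash
python3 -m crank '[{"offset":[0.0005,0.0061,0.0],"spin":0},{"offset":[0.0009,0.0113,0.0017],"spin":0},{"offset":[0.0013,0.0166,0.0032],"spin":0},{"offset":[0.0017,0.0219,0.0044],"spin":0},{"offset":[0.002,0.0273,0.0054],"spin":0},{"offset":[0.0025,0.0327,0.006],"spin":0},{"offset":[0.0028,0.0382,0.0065],"spin":0},{"offset":[0.0031,0.0437,0.0066],"spin":0}]'
python3 -m crank '[{"offset":[0,0,0],"spin":0},{"offset":[0,0,0],"spin":0},{"offset":[0,0,0],"spin":0},{"offset":[0,0,0],"spin":0},{"offset":[0,0,0],"spin":0},{"offset":[0,0,0],"spin":0},{"offset":[0,0,0],"spin":0},{"offset":[0,0,0],"spin":0}]'
python3 - <<'E'
from fit import *
S=manip.camera('scene');T=manip.camera('top')
def crop(p,X,r):
    u,v=proj(p,X).astype(int); im=cv2.cvtColor(np.array(p['pixels']),cv2.COLOR_RGB2BGR)[v-r:v+r,u-r:u+r]
    return cv2.resize(im,(390,390),interpolation=cv2.INTER_CUBIC)
cv2.imwrite('pics/z6.png',np.hstack([crop(S,(660,213,170),25),crop(S,(600,150,100),90)]))
E
```

```text
clock: 13.7
eef_pos: [461.9, 227.4, 262.7]
eef_rot: [-3.137, -0.003, -0.077]
wrist_force: [2.4, -9.0, 9.2]
finger_gap: 15.4
clock: 14.37
eef_pos: [461.9, 227.7, 262.8]
eef_rot: [-3.136, -0.003, -0.077]
wrist_force: [2.0, 3.6, -4.7]
finger_gap: 15.0
```

View pics/z6.png

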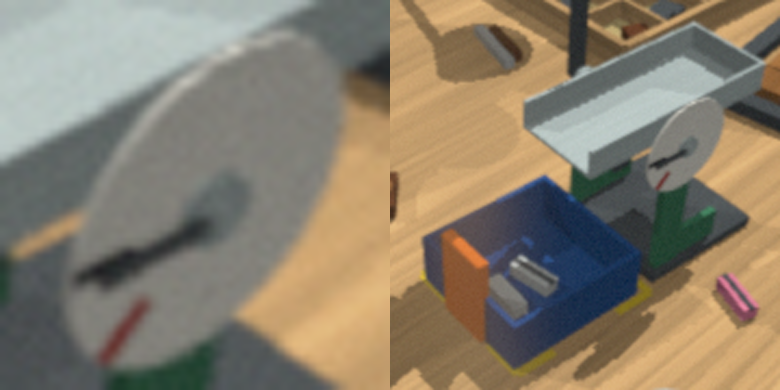

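The pointer is back on the black tick (left crop (95,275)). The tray is empty and slugs are in the bin. I'll release, lift, and compare the tray with the picture taken before tipping.

```bash
python3 -m crank '[{"offset":[0,0,0],"spin":0},{"offset":[0,0,0],"spin":0},{"offset":[0,0,0],"spin":0},{"offset":[0,0,0],"spin":0},{"offset":[0,0,0.005],"spin":0},{"offset":[0,0,0.02],"spin":0},{"offset":[0,0,0.045],"spin":0},{"offset":[0,0,0.07],"spin":0}]' 0.6
python3 -m crank '[{"offset":[0.008,-0.015,0],"spin":0},{"offset":[0.024,-0.045,0],"spin":0},{"offset":[0.040,-0.077,0],"spin":0},{"offset":[0.056,-0.110,0],"spin":0},{"offset":[0.072,-0.143,0],"spin":0},{"offset":[0.088,-0.174,0],"spin":0},{"offset":[0.102,-0.200,0],"spin":0},{"offset":[0.110,-0.214,0],"spin":0}]'
python3 - <<'E'
from fit import *
S=manip.camera('scene')
save(S,'s7.png',(220,80,480,300),2.4)
a=cv2.imread('pics/s3.png',0);b=cv2.imread('pics/s7.png',0)
for nm,(x0,y0,x1,y1) in dict(mouth=(270,200,360,290),rear=(430,120,550,170),disc=(405,205,500,315),bar=(275,30,350,80)).items():
    A=a[y0:y1,x0:x1]; r=cv2.matchTemplate(b[y0-20:y1+20,x0-20:x1+20],A,cv2.TM_CCOEFF_NORMED); _,v,_,l=cv2.minMaxLoc(r); print(nm,v,(l[0]-20)/2.4,(l[1]-20)/2.4)
E
```

```text
clock: 15.13
eef_pos: [461.6, 227.6, 333.8]
eef_rot: [-3.136, -0.003, -0.077]
wrist_force: [0.5, -0.4, 0.9]
finger_gap: 56.4
clock: 15.8
eef_pos: [572.5, 10.8, 333.9]
eef_rot: [-3.137, -0.003, -0.079]
wrist_force: [0.5, 0.3, -0.8]
finger_gap: 56.3
mouth 0.9880146980285645 0.0 0.4166666666666667
rear 0.9728468656539917 0.4166666666666667 -0.4166666666666667
disc 0.7956308126449585 0.0 0.0
bar 0.9876692891120911 -0.4166666666666667 0.0
```

The tray matches its level picture to within 0.4 px, under about 0.01 rad. Next I'll grip the fin again.

```bash
python3 -m crank '[{"offset":[0,0.002,-0.015],"spin":0},{"offset":[0,0.002,-0.045],"spin":0},{"offset":[0,0.002,-0.080],"spin":0},{"offset":[0,0.002,-0.115],"spin":0},{"offset":[0,0.002,-0.150],"spin":0},{"offset":[0,0.002,-0.180],"spin":0},{"offset":[0,0.002,-0.198],"spin":0},{"offset":[0,0.002,-0.205],"spin":0}]'
python3 -m crank '[{"offset":[0,0,-0.010],"spin":0},{"offset":[0,0,-0.020],"spin":0},{"offset":[0,0,-0.030],"spin":0},{"offset":[0,0,-0.040],"spin":0},{"offset":[0,0,-0.050],"spin":0},{"offset":[0,0,-0.057],"spin":0},{"offset":[0,0,-0.059],"spin":0},{"offset":[0,0,-0.059],"spin":0}]'
```

```text
clock: 16.52
eef_pos: [571.7, 12.9, 125.8]
eef_rot: [-3.137, 0.002, -0.08]
wrist_force: [0.1, 1.0, 0.3]
finger_gap: 56.3
clock: 17.18
eef_pos: [571.5, 12.9, 66.3]
eef_rot: [-3.137, 0.003, -0.08]
wrist_force: [0.3, 0.3, 0.7]
finger_gap: 56.7
```

```bash
python3 -m crank '[{"offset":[0,0,0.003],"spin":0},{"offset":[0,0,0.003],"spin":0},{"offset":[0,0,0.003],"spin":0},{"offset":[0,0,0.003],"spin":0},{"offset":[0,0,0.003],"spin":0},{"offset":[0,0,0.003],"spin":0},{"offset":[0,0,0.003],"spin":0},{"offset":[0,0,0.003],"spin":0}]' 0 40
python3 -m crank '[{"offset":[0,0,0],"spin":0},{"offset":[0,0,0],"spin":0},{"offset":[0,-0.002,0],"spin":0},{"offset":[0,-0.006,0],"spin":0},{"offset":[0,-0.012,0],"spin":0},{"offset":[0,-0.020,0],"spin":0},{"offset":[0,-0.028,0],"spin":0},{"offset":[0,-0.035,0],"spin":0}]'
```

```text
clock: 17.85
eef_pos: [571.5, 12.7, 69.3]
eef_rot: [-3.137, 0.003, -0.079]
wrist_force: [0.8, 0.0, 1.1]
finger_gap: 13.6
clock: 18.52
eef_pos: [571.5, -22.2, 69.3]
eef_rot: [-3.136, 0.003, -0.079]
wrist_force: [-0.0, 5.9, 1.2]
finger_gap: 14.0
```

```bash
python3 -m crank '[{"offset":[0,-0.012,0],"spin":1},{"offset":[0.001,-0.030,0],"spin":2},{"offset":[0.002,-0.052,0],"spin":4},{"offset":[0.004,-0.076,0],"spin":6},{"offset":[0.007,-0.100,0],"spin":8},{"offset":[0.010,-0.124,0],"spin":10},{"offset":[0.014,-0.146,0],"spin":12},{"offset":[0.018,-0.165,0],"spin":14}]'
python3 - <<'E'
from fit import *
T=manip.camera('top')
m=manip.masks_of(T,'brush')[0]['mask']; P=rect(T,m,10); print(P.min(0),P.max(0),P[P[:,0].argmin()])
E
```

```text
clock: 19.18
eef_pos: [589.4, -188.2, 69.4]
eef_rot: [-3.135, 0.003, 0.166]
wrist_force: [-0.1, 7.4, 3.6]
finger_gap: 13.6
[ 677.77344 -153.93646] [875.8943  -83.81138] [ 677.77344 -108.88038]
```

```bash
python3 -m crank '[{"offset":[0.003,-0.013,0],"spin":0.5},{"offset":[0.007,-0.027,0],"spin":1},{"offset":[0.012,-0.040,0],"spin":1.5},{"offset":[0.017,-0.052,0],"spin":2},{"offset":[0.022,-0.060,0],"spin":2.5},{"offset":[0.025,-0.064,0],"spin":2.5},{"offset":[0.0255,-0.0645,0],"spin":2.5},{"offset":[0.0255,-0.0645,0],"spin":2.5}]'
python3 -m crank '[{"offset":[0,0,0],"spin":0},{"offset":[0,0,0],"spin":0},{"offset":[0,0,0],"spin":0},{"offset":[0,0,0],"spin":0},{"offset":[0,0,0],"spin":0},{"offset":[0,0,0.010],"spin":0},{"offset":[0,0,0.03],"spin":0},{"offset":[0,0,0.06],"spin":0}]' 0.6
python3 -m crank '[{"offset":[0,0,0.03],"spin":0},{"offset":[-0.01,0,0.06],"spin":0},{"offset":[-0.04,-0.01,0.09],"spin":0},{"offset":[-0.07,-0.02,0.12],"spin":0},{"offset":[-0.11,-0.03,0.13],"spin":0},{"offset":[-0.15,-0.05,0.13],"spin":0},{"offset":[-0.19,-0.07,0.13],"spin":0},{"offset":[-0.22,-0.08,0.13],"spin":0}]'
python3 - <<'E'
from fit import *
T=manip.camera('top');S=manip.camera('scene')
for p in (T,S):
    h=hsv(p); m=cv2.inRange(h,np.array((100,90,15)),np.array((130,255,255)))|cv2.inRange(h,np.array((2,170,70)),np.array((14,255,255)))
    q=proj(p,(605,-185,40)).astype(int); w=np.zeros_like(m); w[max(0,q[1]-80):q[1]+80,max(0,q[0]-85):q[0]+85]=255
    m=big(m&w); m=(cv2.drawContours(np.zeros_like(m),cv2.findContours(m,0,2)[0],-1,1,-1))
    print(fit([(p,m)],(600,-175,0.2),BIN))
    for n in ('slug_a','ink_tin','brush','type_block'): print(n,[(np.round(s['location']).tolist(),round(s['conf'],2)) for s in manip.search_frame(p,n)][:5])
def crop(p,X,r):
    u,v=proj(p,X).astype(int);u,v=max(u,r),min(max(v,r),400-r); im=cv2.cvtColor(np.array(p['pixels']),cv2.COLOR_RGB2BGR)[v-r:v+r,u-r:u+r]
    return cv2.resize(im,(390,390),interpolation=cv2.INTER_CUBIC)
cv2.imwrite('pics/z8.png',np.hstack([crop(S,(605,-150,20),90),crop(T,(600,-175,20),70)]))
E
```

```text
clock: 19.95
eef_pos: [614.9, -254.5, 69.4]
eef_rot: [-3.138, 0.003, 0.206]
wrist_force: [-3.6, 0.8, 2.3]
finger_gap: 14.0
clock: 20.62
eef_pos: [613.9, -254.0, 128.3]
eef_rot: [-3.136, 0.006, 0.206]
wrist_force: [-0.0, 0.1, -1.0]
finger_gap: 56.0
clock: 21.28
eef_pos: [392.1, -334.6, 259.5]
eef_rot: [-3.137, 0.006, 0.206]
wrist_force: [-0.0, -1.4, 0.3]
finger_gap: 56.7
(array([ 6.02374467e+02, -1.76252720e+02,  2.07917418e-01]), np.float64(0.055559809938481614))
slug_a [([602.0, -161.0, 24.0], 0.71), ([733.0, 234.0, 17.0], 0.7), ([592.0, -234.0, 26.0], 0.64), ([616.0, -206.0, 25.0], 0.53)]
ink_tin []
brush [([751.0, -120.0, 19.0], 0.73), ([586.0, 224.0, 169.0], 0.46), ([592.0, -232.0, 26.0], 0.29)]
type_block [([367.0, 51.0, 17.0], 0.6)]
(array([ 6.01315151e+02, -1.75963609e+02,  2.06234840e-01]), np.float64(0.04314911113798524))
slug_a [([742.0, 229.0, 19.0], 0.67), ([618.0, -209.0, 23.0], 0.65), ([599.0, -170.0, 21.0], 0.53)]
ink_tin [([818.0, 16.0, 66.0], 0.7), ([618.0, -207.0, 19.0], 0.39)]
brush [([596.0, 220.0, 169.0], 0.65), ([753.0, -119.0, 14.0], 0.63)]
type_block [([378.0, 48.0, 21.0], 0.58), ([574.0, 222.0, 172.0], 0.47)]
```

View pics/z8.png

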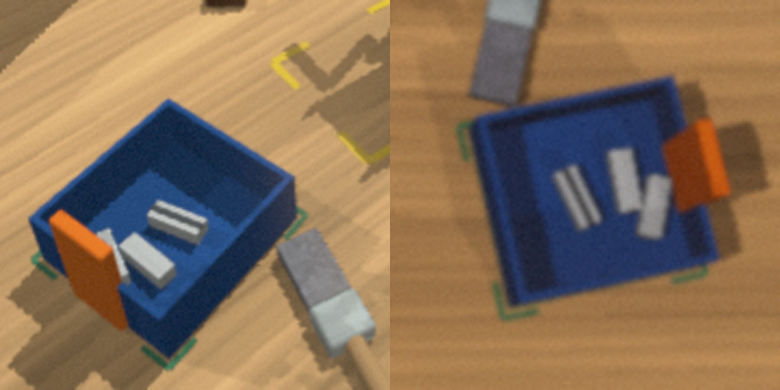

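The bin sits inside the green corner marks with all three slugs in it, at top crop (577,197), (624,180) and (655,205). The fin is on the side away from the stand and the gripper is clear. The fits are about 2 mm and under 0.01 rad from the patch, so I'm handing in.

```bash
python3 - <<'E'
from cell import manip
print(manip.sign_off()); print(manip.read_state()['clock'])
E
```

```text
the job is handed in; nothing more can be done
None
the job is handed in; nothing more can be done
```

I moved the bin onto the yellow marks, tipped the tray to the red 45° mark and held it there about 1.5 s. All three slugs slid into the bin. I then brought the tray back level, moved the bin to the green patch, let go and handed in at about 21.5 s on the robot's clock. No verdict is reported, so what follows is from my own checks.

**Last checks:**
- **Bin on the patch:** fits from both cameras put it within about 2.5 mm and 0.01 rad of the patch, fin away from the stand, with three slugs visible in it.
- **Tray:** it matches its level picture from before tipping to about 0.4 px, roughly 0.01 rad.
- **Brush and wood block:** they were found within about 5 mm of their starting positions.
- **Gripper:** open and clear of everything, with almost no force on the wrist.

**Checks that failed or disagreed:**
- **Tin:** the last top picture missed it, but the scene camera has it in its original place.
- **Bin at the yellow marks:** the scene-camera fit there failed because its colour mask was poor. I relied on the top-camera fit instead: about 7 mm off centre, of which 5 mm was deliberate for clearance from the tray. The picture agreed with it.

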